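Gather the graphite electrodes into the coded tray

TASK

Gather the three machined graphite electrodes into the tray for the next job, each standing upright in the middle of its own plate: the finned one on blue, the one with the round pin on red, the stepped one on yellow. Leave the copper electrode and the uncut graphite blank standing where they are, and do not tip any electrode over.

Things in the scene. Friction and masses are not known exactly. Their poses are not given: they have to be found in the camera images.
- finned_electrode: Black graphite electrode with four upright parallel fins, 48 mm tall in all, about 0.11 kg; loose. It stands upright on a square light steel holder 38x38x14 mm, which is the part to grip (the graphite above it is 26x26 mm at most). Origin at the centre of the holder's underside, z up, x and y square to the holder's sides; any yaw.
- pin_electrode: Black graphite electrode whose top is a single round pin with a domed end, 56 mm tall in all, about 0.14 kg; loose. It stands upright on a square light steel holder 38x38x14 mm, which is the part to grip (the graphite above it is 26x26 mm at most). Origin at the centre of the holder's underside, z up, x and y square to the holder's sides; any yaw.
- stepped_electrode: Black graphite electrode with a stepped, L-shaped top (one side tall, the other low), 52 mm tall in all, about 0.17 kg; loose. It stands upright on a square light steel holder 38x38x14 mm, which is the part to grip (the graphite above it is 26x26 mm at most). Origin at the centre of the holder's underside, z up, x and y square to the holder's sides; any yaw.
- copper_electrode: Look-alike that stays where it is: finned electrode of reddish COPPER, 48 mm tall, on the same 38x38x14 mm steel holder; loose. Origin at the centre of the holder's underside.
- graphite_blank: Look-alike that stays where it is: uncut black graphite, a plain square block 26x26 mm with a flat top, 50 mm tall in all, on the same 38x38x14 mm steel holder; loose. Origin at the centre of the holder's underside.
- tray: Shallow aluminium tray 248x100 mm, fixed; walls 4 mm thick, 11 mm high, a lug 12 mm beyond each end. Origin at the centre of its underside, x along its length, which lies roughly along world y. Bay centres at x = -76, 0, +76 mm, a coloured plate in each. Behind the work a microscope stage overhangs from x = 0.67 m on, 0.12 to 0.22 m up: keep clear of it.
- blue_plate: Blue square plate 62x62x6 mm with a thin black 43 mm square outline in its middle, fixed in one of the tray's three bays (which one changes). Origin at the centre of its underside, sides along the tray's; its top, where the holder stands, is 6 mm above the origin (10 mm above the bench). Place of the finned electrode.
- red_plate: Red square plate 62x62x6 mm with a thin black 43 mm square outline in its middle, fixed in one of the tray's three bays (which one changes). Origin at the centre of its underside, sides along the tray's; its top, where the holder stands, is 6 mm above the origin (10 mm above the bench). Place of the electrode with the round pin.
- yellow_plate: Yellow square plate 62x62x6 mm with a thin black 43 mm square outline in its middle, fixed in one of the tray's three bays (which one changes). Origin at the centre of its underside, sides along the tray's; its top, where the holder stands, is 6 mm above the origin (10 mm above the bench). Place of the stepped electrode.
There are look-alikes about, which are no part of the job. Leave any green look-alike of the finned_electrode alone.

How it is judged:
By the outcome, as a careful person would: the job done as asked, in the order asked, and still so for the second after the job is handed in, with the robot touching nothing.
It also fails if it takes over 77 s, if anything falls off the work surface, if the arm or the gripper's body presses on something with over 40 N, if the wrist force passes 120 N, or if a joint passes its speed limit or range.

ROBOT

A 6-joint arm with a two-finger parallel gripper is mounted at the origin on a cart in front of the work surface, level with it; the furniture and walls round the work are solid. World frame = base frame: x ahead of the robot, y to its left, z up, the work surface at z = 0. Lengths are in m, angles in rad, forces in N, time in s.
With the tool pointing down it reaches from about 0.3 to 0.875 m from the base axis. Payload 4.2 kg.
Tool frame: the origin (TCP) lies midway between the tips of the shut fingers; the grasp point (between the pads) lies 19 mm behind it; z points along the fingers, y is the line along which they close (so a half turn about z gives the same grasp; the last joint's range is limited). The gripper opens to 85 mm and grips with 20 to 120 N. Pads are 22 mm wide; open, the fingers measure 114 mm over their backs; the gripper's body (76 mm by 85 mm) begins 54 mm behind the grasp point. The pads swing forward as they close: fully open they stand 13 mm farther back than shut.
Start: joints at [1.09, 0.32, 1.565, -0, 1.257, -0.02], TCP at [0.256, 0.515, 0.231] pointing down, gripper open.
Joint ranges: [-3.11, 3.11], [-0.84, 2.01], [0.21, 2.61], [-1.34, 4.49], [0.05, 2.63], [-2.56, 2.56]. Speed limits (rad/s): [2.57, 2.57, 3.14, 3.14, 3.14, 3.14].

INTERFACE

Orientations are given as a unit quaternion [w, x, y, z].
In Python, from workcell import manip, cams, recognise, spot_point gives the robot as it stands. The module is installed in compiled form; this text tells all that it offers.
- The arm moves only by the tool play_rows, never from a script. Its argument "commands" is a list of rows, each an object with "jaw": the finger opening in mm, from 0 to 85.4; "slide": the shift along the tool's x, y, z in units of 30 mm (1.0 is 30 mm), a list of three; "turn": the turn, a rotation vector about the tool's x, y, z in units of 5 degrees (1.0 is 5 degrees), a list of three. A call has exactly 10 rows; each row shifts and turns the commanded pose from where the row before left it, along the tool's axes as they then stand; what a row does not reach is not made up. A row lasts 1/12 s, in which the tool goes at most 41.7 mm and 7.16 degrees, less where a joint would pass 70% of its speed; a pose out of reach is approached as far as the arm can. A call is refused whole if a number of a shift passes 1 or a number of a turn 1, either way. A call with a gripper value outside its range is refused whole. The fingers move at their own pace and stop on an object; "grip_force" is the grip in N (left out, the last holds). Time passes only in rows, so rows that do not move let the fingers close, or fill a call up. It gives the time, the measured TCP pose, the force, the opening and the grip force at its end, in the units of the state.
- manip.read_state(): the state, without advancing time (a new reading comes with each control period).
- cams.read_camera(name): name is "scene" or "side" or "wrist"; returns (picture, depth): 384x512x3 uint8, blue, green, red; 384x512 float32, m along the optical axis (not along the pixel's ray), 0 where there is no reading.
- cams.camera_params(name): a dict with "fx", "fy", "cx", "cy" (pixels), "R" (3x3) and "t" (3): a world point X has camera coordinates R X + t; the wrist camera has in their place "T_tool_cam" (4x4, takes a point from camera to tool coordinates, whose origin is the TCP and whose axes are the flange's). Camera axes: x right, y down, z forward; pixel columns grow to the right and rows downward; lengths in m; the calibration is good to about 2 mm. A picture is of the moment at which its call begins: read the wrist's pose just before it. camera_params takes no time and is no camera call.
- manip.job_done(): hands the job in; it is judged then, once.
Trained networks look in the newest picture that a camera, given by its name, has taken for a name from the list of things; names that differ only in an ending like _2 or _b are one class to them, and where a whole thing is asked for, a point or a joint stands for the part that bears it (a point fixed in the world has none). Each returns a list of dicts, best first, with "confidence" (0 to 1); they miss things now and then, are a little off and sometimes report something else, mostly with a low value. They report only what shows in the picture. A call takes as long as a camera call. They do not tell look-alikes from the thing itself.
- recognise(camera, target): "location" ([x, y, z] in m, in world coordinates, good to about 4 mm: the middle of the surface that is visible of it).
- spot_point(camera, target): "location" ([x, y, z] in m, in world coordinates, good to about 4 mm: a listed point, or the origin of a listed thing).
The state is a dict: "time_s": time; "q": joint angles; "joint_velocities": joint speeds; "tau": joint torques, N m; "position": TCP position; "tool_rot": TCP orientation; "wrist_force": force on the tool from outside, world axes, zero at the start; "moment": the same for the moment, N m; "grip_width": opening from 0.0 (shut) to 1.0 (fully open); "gripper_force": force on a finger pad.
Only numpy, scipy, OpenCV 4.12 (cv2) and the standard library are available. Lean on these libraries where they do the work, as an engineer would, in place of code of your own. Each camera call takes 0.05 s, during which the arm holds its last target. There are 200 camera calls.

## Working session

There is one attempt and no reset: what is moved stays moved. The work goes in short steps, Python scripts to look and compute and a tool call to move; the robot and the scene stay as the last step left them, time stands still between calls to the robot, and variables do not carry over. Pictures are saved under pics/ and viewed, at most 14 in all, crops included, and the job is handed in when it is done.

Besides the shell and the picture viewer there is one more tool, called after "Call:" as name(argument=value, ...) on one line, values as JSON. play_rows: Moves the arm, as the interface text tells. Its arguments: {"type":"object","properties":{"commands":{"type":"array"},"grip_force":{"type":"number"}},"required":["commands"]}

```bash
mkdir -p pics
python3 - <<'E'
from workcell import manip, cams
import cv2, numpy as np, json
s=manip.read_state(); print({k:np.round(v,3).tolist() for k,v in s.items()})
for n in ("scene","side"):
    im,d=cams.read_camera(n); cv2.imwrite(f"pics/{n}0.png",im); np.save(f"{n}0.npy",d)
    print(n,{k:np.round(v,4).tolist() for k,v in cams.camera_params(n).items()})
print(cams.camera_params("wrist"))
E
```

```text
{'time_s': 0.0, 'q': [1.09, 0.32, 1.566, -0.0, 1.257, -0.02], 'joint_velocities': [0.001, -0.002, -0.0, -0.002, 0.002, 0.001], 'tau': [-0.0, -41.553, -23.416, -0.0, 0.008, -0.0], 'position': [0.255, 0.515, 0.231], 'tool_rot': [-0.0, 0.228, 0.974, -0.001], 'wrist_force': [-0.2, 0.316, -1.252], 'moment': [0.044, -0.014, -0.013], 'gripper_force': 0.0, 'grip_width': 1.001}
scene {'fx': 382.8536, 'fy': 382.8536, 'cx': 255.7133, 'cy': 185.5868, 'R': [[0.5066, -0.862, -0.0163], [-0.66, -0.3755, -0.6507], [0.5548, 0.3404, -0.7592]], 't': [-0.2974, 0.3575, 0.629]}
side {'fx': 457.464, 'fy': 457.464, 'cx': 249.0281, 'cy': 194.1207, 'R': [[0.8832, -0.469, 0.0079], [-0.3032, -0.5837, -0.7532], [0.3579, 0.6629, -0.6577]], 't': [-0.4765, 0.1651, 0.8808]}
{'fx': 268.8571016710958, 'fy': 268.8571016710958, 'cx': 254.43825187555638, 'cy': 195.64088027231867, 'T_tool_cam': array([[ 5.42484418e-04, -9.54625511e-01, -2.97808395e-01,
         7.65003616e-02],
       [ 9.99999839e-01,  5.67447964e-04,  2.63265879e-06,
         1.21429881e-03],
       [ 1.66477564e-04, -2.97808348e-01,  9.54625665e-01,
        -1.41911705e-01],
       [ 0.00000000e+00,  0.00000000e+00,  0.00000000e+00,
         1.00000000e+00]])}
```

View pics/scene0.png

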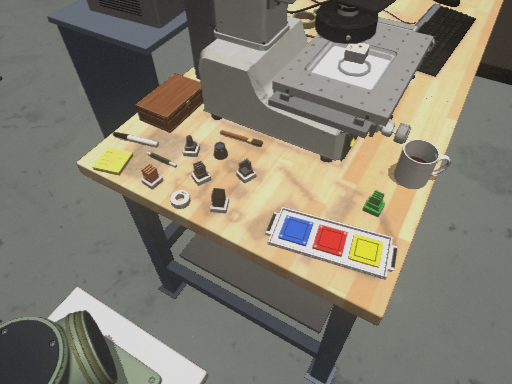

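View pics/side0.png

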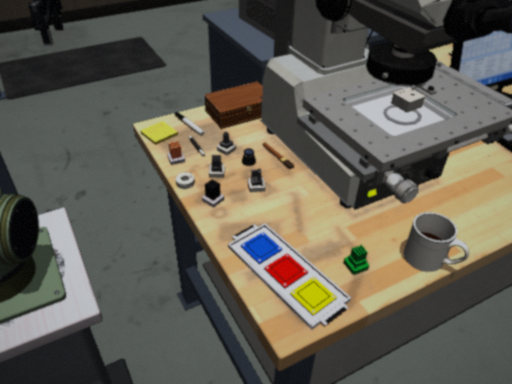

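```bash
cat > h.py <<'E'
import numpy as np, cv2
from workcell import cams, manip
from scipy.spatial.transform import Rotation as Ro
def cloud(n,d):
    p=cams.camera_params(n); v,u=np.indices(d.shape)
    C=np.stack([(u-p['cx'])/p['fx']*d,(v-p['cy'])/p['fy']*d,d],-1)
    return (C-p['t'])@p['R']   # R^T (C-t)
def tool():
    s=manip.read_state(); w,x,y,z=s['tool_rot']; return np.array(s['position']),Ro.from_quat([x,y,z,w])
E
python3 - <<'E'
from h import *
im=cv2.imread('pics/scene0.png'); d=np.load('scene0.npy')
a=cv2.resize(im[125:220,130:265],None,fx=5.5,fy=5.5,interpolation=cv2.INTER_CUBIC); cv2.imwrite('pics/c1.png',a)
W=cloud('scene',d)
for u,v in [(151,174),(191,147),(201,172),(246,170),(219,198),(220,150),(151,183),(375,202),(297,231),(330,240),(366,250)]:
    print(u,v,W[v,u].round(3))
hsv=cv2.cvtColor(im,cv2.COLOR_BGR2HSV)
for c,lo,hi in [('blue',(105,120,80),(130,255,255)),('red',(0,170,80),(6,255,255)),('yel',(25,170,120),(33,255,255))]:
    m=cv2.inRange(hsv,lo,hi); m[:205]=0
    n,l,st,ce=cv2.connectedComponentsWithStats(m); k=1+st[1:,4].argmax(); P=W[l==k]
    print(c,ce[k],st[k,4],P.mean(0).round(4),((P[:,:2].min(0)+P[:,:2].max(0))/2).round(4))
W=cloud('side',np.load('side0.npy'))
for u,v in [(176,150),(226,140),(217,163),(257,176),(213,190),(263,248),(287,270),(314,295)]: print(u,v,W[v,u].round(3))
E
```

```text
151 174 [0.433 0.197 0.039]
191 147 [0.564 0.179 0.026]
201 172 [0.504 0.103 0.029]
246 170 [0.565 0.014 0.026]
219 198 [0.448 0.012 0.046]
220 150 [0.59  0.107 0.028]
151 183 [0.426 0.198 0.013]
375 202 [ 0.618 -0.289  0.034]
297 231 [ 0.479 -0.168  0.008]
330 240 [ 0.493 -0.239  0.009]
366 250 [ 0.508 -0.313  0.009]
blue [295.78964401 230.11003236] 618 [ 0.4775 -0.1653  0.0128] [ 0.2757 -0.2331]
red [330.13277311 240.00840336] 595 [ 0.4925 -0.2391  0.0106] [ 0.2823 -0.271 ]
yel [365.87869362 250.51321928] 643 [ 0.505  -0.3135  0.0115] [ 0.2887 -0.3131]
176 150 [0.436 0.194 0.039]
226 140 [0.567 0.18  0.037]
217 163 [0.506 0.102 0.037]
257 176 [0.573 0.024 0.027]
213 190 [0.451 0.004 0.047]
263 248 [ 0.482 -0.169  0.01 ]
287 270 [ 0.494 -0.242  0.012]
314 295 [ 0.508 -0.315  0.011]
```

View pics/c1.png

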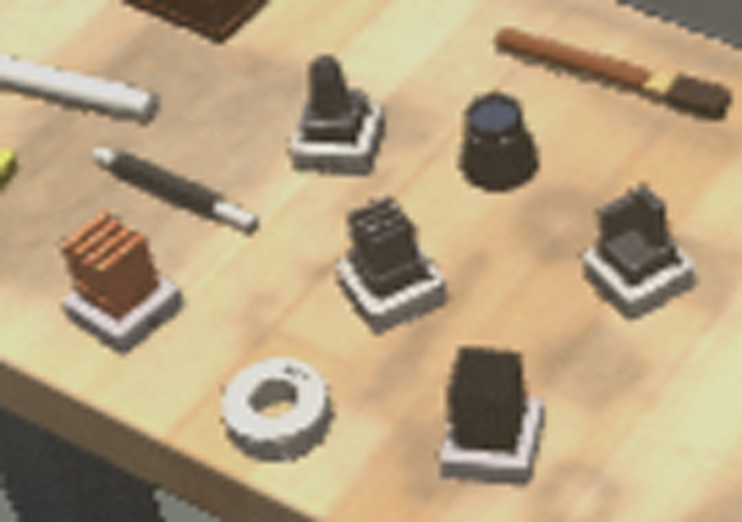

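The pin electrode is at scene (191,147), the finned one at (201,172) and the stepped one at (246,170). The copper one (151,176) and the blank (219,200) stay. The plates run blue, red, yellow along the tray. I'll now survey from above.

Call:
play_rows(commands=[{"jaw": 85,"slide": [-0.75,-0.48,0.05],"turn": [0,0,0]},{"jaw": 85,"slide": [-0.75,-0.48,0.05],"turn": [0,0,0]},{"jaw": 85,"slide": [-0.75,-0.48,0.05],"turn": [0,0,0]},{"jaw": 85,"slide": [-0.75,-0.48,0.05],"turn": [0,0,0]},{"jaw": 85,"slide": [-0.75,-0.48,0.05],"turn": [0,0,0]},{"jaw": 85,"slide": [-0.75,-0.48,0.05],"turn": [0,0,0]},{"jaw": 85,"slide": [-0.75,-0.48,0.05],"turn": [0,0,0]},{"jaw": 85,"slide": [-0.75,-0.48,0.05],"turn": [0,0,0]},{"jaw": 85,"slide": [-0.75,-0.48,0.05],"turn": [0,0,0]},{"jaw": 85,"slide": [-0.75,-0.48,0.05],"turn": [0,0,0]}])

```text
time_s: 0.93
position: [0.3934, 0.2847, 0.216]
tool_rot: [-0.0, 0.228, 0.974, -0.0]
wrist_force: [1.1, -0.3, 0.1]
grip_width: 0.991
gripper_force: 0.0
```

Call:
play_rows(commands=[{"jaw": 85,"slide": [-0.75,-0.48,0.05],"turn": [0,0,-0.6]},{"jaw": 85,"slide": [-0.75,-0.48,0.05],"turn": [0,0,-0.6]},{"jaw": 85,"slide": [-0.75,-0.48,0.05],"turn": [0,0,-0.6]},{"jaw": 85,"slide": [-0.75,-0.48,0.05],"turn": [0,0,-0.6]},{"jaw": 85,"slide": [-0.75,-0.48,0.05],"turn": [0,0,-0.6]},{"jaw": 85,"slide": [-0.5,-0.48,0.05],"turn": [0,0,-0.6]},{"jaw": 85,"slide": [0,-0.48,0.05],"turn": [0,0,-0.6]},{"jaw": 85,"slide": [0,-0.4,0],"turn": [0,0,-0.6]},{"jaw": 85,"slide": [0,0,0],"turn": [0,0,-0.5]},{"jaw": 85,"slide": [0,0,0],"turn": [0,0,0]}])

```text
time_s: 1.77
position: [0.4817, 0.1356, 0.2054]
tool_rot: [-0.001, -0.0, 1.0, -0.0]
wrist_force: [0.4, 0.1, -0.4]
grip_width: 0.997
gripper_force: 0.0
```

```bash
cat >> h.py <<'E'
def wcloud(d,pos,R):
    p=cams.camera_params('wrist'); v,u=np.indices(d.shape); T=p['T_tool_cam']
    C=np.stack([(u-p['cx'])/p['fx']*d,(v-p['cy'])/p['fy']*d,d],-1)
    return R.apply((C@T[:3,:3].T+T[:3,3]).reshape(-1,3)).reshape(C.shape)+pos
def ortho(im,W,x0,x1,y0,y1,zlo,zhi,res=0.001):
    "top-down picture: rows = -x, columns = -y"
    o=np.zeros((int((x1-x0)/res),int((y1-y0)/res),3),np.uint8)
    m=(W[...,0]>x0)&(W[...,0]<x1)&(W[...,1]>y0)&(W[...,1]<y1)&(W[...,2]>zlo)&(W[...,2]<zhi)
    P=W[m]; r=((x1-P[:,0])/res).astype(int).clip(0,o.shape[0]-1); c=((y1-P[:,1])/res).astype(int).clip(0,o.shape[1]-1)
    o[r,c]=im[m]; return o
E
python3 - <<'E'
from h import *
pos,R=tool(); s=manip.read_state(); print(s['time_s'],pos.round(4),R.as_matrix().round(3).tolist(),s['q'])
im,d=cams.read_camera('wrist'); W=wcloud(d,pos,R); np.savez('w1.npz',im=im,W=W)
cv2.imwrite('pics/w1.png',im)
E
```

```text
1.7667 [0.4817 0.1356 0.2054] [[-1.0, -0.001, -0.001], [-0.001, 1.0, -0.0], [0.001, -0.0, -1.0]] [ 2.51299592e-01  2.22327230e-01  1.77061619e+00  1.34731534e-04
  1.14966702e+00 -1.32051765e+00]
```

View pics/w1.png

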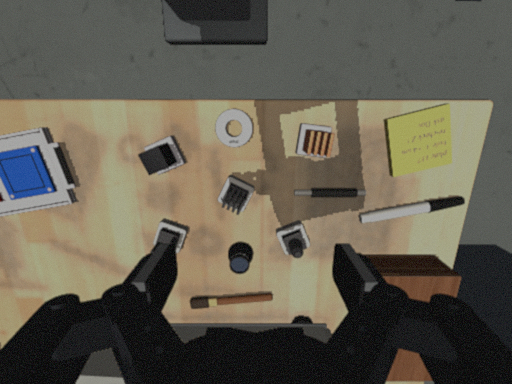

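The wrist view shows the finned electrode at (236,195), the pin at (292,240), the stepped one at (170,238), copper at (316,142), the blank at (162,156) and the loupe at (240,257). Next I'll fit the holder squares.

```bash
cat >> h.py <<'E'
def holder(W,c,zb=0.0,r=0.032):
    m=(np.hypot(W[...,0]-c[0],W[...,1]-c[1])<r)&(W[...,2]>zb+0.010)&(W[...,2]<zb+0.018)
    P=W[m]
    (cx,cy),(a,b),ang=cv2.minAreaRect((P[:,:2]*1000).astype(np.float32))
    return np.array([cx,cy]).round(1),round(a,1),round(b,1),round(ang%90,1),len(P),P[:,2].mean().round(4)
E
python3 - <<'E'
from h import *
z=np.load('w1.npz'); W=z['W']
m=(np.abs(W[...,0]-.5)<.02)&(np.abs(W[...,1]-.05)<.02); print('bench z',W[m][:,2].mean(),W[m][:,2].std())
for n,c in dict(fin=(.506,.102),pin=(.567,.178),step=(.573,.02),copper=(.433,.197),blank=(.448,.008)).items(): print(n,holder(W,c))
E
```

```text
bench z 0.056900416380127695 0.11213883724751231
fin (array([507.9, 111.9]), 37.9, 38.2, 62.9, 341, np.float64(0.0133))
pin (array([571.5, 189.5]), 37.7, 38.0, 23.8, 315, np.float64(0.0134))
step (array([568.7,  20.4]), 38.0, 38.1, 67.9, 332, np.float64(0.0134))
copper (array([438.8, 208.5]), 36.7, 38.0, 82.8, 357, np.float64(0.013))
blank (array([456.4,  23. ]), 35.8, 37.8, 22.8, 248, np.float64(0.0132))
```

Call:
play_rows(commands=[{"jaw": 62,"slide": [-0.435,-0.395,0.5],"turn": [0,0,0]},{"jaw": 62,"slide": [-0.435,-0.395,0.5],"turn": [0,0,0]},{"jaw": 62,"slide": [0,0,0.5],"turn": [0,0,0.9]},{"jaw": 62,"slide": [0,0,0.5],"turn": [0,0,0.9]},{"jaw": 62,"slide": [0,0,0.5],"turn": [0,0,0.9]},{"jaw": 62,"slide": [0,0,0.5],"turn": [0,0,0.9]},{"jaw": 62,"slide": [0,0,0.2],"turn": [0,0,0.9]},{"jaw": 62,"slide": [0,0,0],"turn": [0,0,0.92]},{"jaw": 62,"slide": [0,0,0],"turn": [0,0,0]},{"jaw": 62,"slide": [0,0,0],"turn": [0,0,0]}])

```text
time_s: 2.65
position: [0.5082, 0.1131, 0.1098]
tool_rot: [0.0, 0.233, 0.973, 0.0]
wrist_force: [-0.1, -0.6, -0.3]
grip_width: 0.725
gripper_force: 0.0
```

```bash
cat >> h.py <<'E'
def go(x,y,z,yaw):
    "tool-frame shift (units of 30 mm) and z turn (units of 5 deg) from the pose as it is"
    pos,R=tool(); M=R.as_matrix(); cur=np.degrees(np.arctan2(M[1,1],M[0,1]))
    dy=(yaw-cur+90)%180-90
    T=np.stack([[np.sin(np.radians(-yaw)),np.cos(np.radians(yaw)),0]]) # tool x for tool y at yaw, z down
    D=np.array([x,y,z])-pos
    tilt=np.degrees(np.arccos(min(1,-M[2,2])))
    print('pos',pos.round(4),'yaw',cur.round(2),'tilt',tilt.round(2),'slide',(M.T@D/0.03).round(3),'turn z',round(-dy/5,3))
E
python3 - <<'E'
from h import *
go(.5079,.1119,.001,62.9)
pos,R=tool(); im,d=cams.read_camera('wrist'); W=wcloud(d,pos,R); cv2.imwrite('pics/w2.png',im)
print(holder(W,(.508,.112))); print(manip.read_state()['grip_width'])
E
```

```text
pos [0.5082 0.1131 0.1098] yaw 63.11 tilt 0.01 slide [-0.009 -0.04   3.626] turn z 0.041
(array([507.6, 112.4]), 38.1, 37.8, 62.3, 707, np.float64(0.0134))
0.7249152945292724
```

Call:
play_rows(commands=[{"jaw": 62,"slide": [0,-0.03,0.6],"turn": [0,0,0.1]},{"jaw": 62,"slide": [0,0,0.6],"turn": [0,0,0]},{"jaw": 62,"slide": [0,0,0.6],"turn": [0,0,0]},{"jaw": 62,"slide": [0,0,0.6],"turn": [0,0,0]},{"jaw": 62,"slide": [0,0,0.5],"turn": [0,0,0]},{"jaw": 62,"slide": [0,0,0.4],"turn": [0,0,0]},{"jaw": 62,"slide": [0,0,0.32],"turn": [0,0,0]},{"jaw": 62,"slide": [0,0,0],"turn": [0,0,0]},{"jaw": 50,"slide": [0,0,0],"turn": [0,0,0]},{"jaw": 44,"slide": [0,0,0],"turn": [0,0,0]}], grip_force=40)

```text
time_s: 3.53
position: [0.5084, 0.1121, 0.0019]
tool_rot: [0.001, 0.238, 0.971, 0.0]
wrist_force: [0.2, -0.2, -0.4]
grip_width: 0.515
gripper_force: 0.0
```

Call:
play_rows(commands=[{"jaw": 40,"slide": [0,0,0],"turn": [0,0,0]},{"jaw": 38,"slide": [0,0,0],"turn": [0,0,0]},{"jaw": 34,"slide": [0,0,0],"turn": [0,0,0]},{"jaw": 30,"slide": [0,0,0],"turn": [0,0,0]},{"jaw": 30,"slide": [0,0,0],"turn": [0,0,0]},{"jaw": 30,"slide": [0,0,0],"turn": [0,0,0]},{"jaw": 30,"slide": [0,0,-0.2],"turn": [0,0,0]},{"jaw": 30,"slide": [0,0,-0.3],"turn": [0,0,0]},{"jaw": 30,"slide": [0,0,-0.4],"turn": [0,0,0]},{"jaw": 30,"slide": [0,0,-0.6],"turn": [0,0,0]}])

```text
time_s: 4.37
position: [0.5068, 0.1118, 0.0463]
tool_rot: [-0.001, 0.238, 0.971, -0.0]
wrist_force: [1.0, -0.2, -1.0]
grip_width: 0.434
gripper_force: 40.5
```

Run:
```python
from h import *
go(.48,-.17,.10,101.2)
im,d=cams.read_camera('wrist'); cv2.imwrite('pics/w3.png',im)
s=manip.read_state();print(s['grip_width']*85.4,s['gripper_force'])
```

```text
pos [0.5068 0.1118 0.0463] yaw 62.5 tilt 0.13 slide [-3.542 -8.747 -1.786] turn z -7.741
37.00517802987735 40.587894916534424
```

View pics/w3.png

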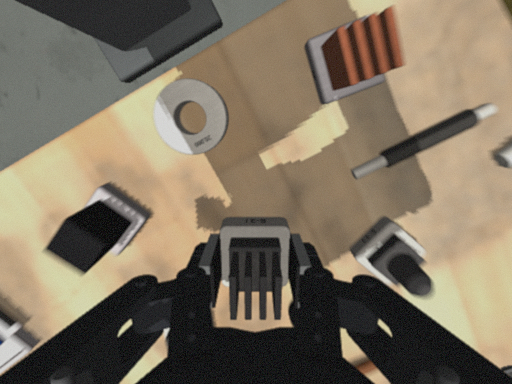

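Call:
play_rows(commands=[{"jaw": 30,"slide": [0,0,-0.6],"turn": [0,0,-0.6]},{"jaw": 30,"slide": [0,0,-0.6],"turn": [0,0,-0.9]},{"jaw": 30,"slide": [0,0,-0.6],"turn": [0,0,-0.9]},{"jaw": 30,"slide": [0,0,-0.5],"turn": [0,0,-0.9]},{"jaw": 30,"slide": [0,0,-0.3],"turn": [0,0,-0.9]},{"jaw": 30,"slide": [0,0,0],"turn": [0,0,-0.9]},{"jaw": 30,"slide": [0,0,0],"turn": [0,0,-0.9]},{"jaw": 30,"slide": [0,0,0],"turn": [0,0,-0.9]},{"jaw": 30,"slide": [0,0,0],"turn": [0,0,-0.84]},{"jaw": 30,"slide": [0.1,-0.3,0],"turn": [0,0,0]}])

```text
time_s: 5.25
position: [0.5068, 0.1033, 0.1244]
tool_rot: [0.001, -0.099, 0.995, 0.0]
wrist_force: [0.3, 0.3, -1.8]
grip_width: 0.432
gripper_force: 40.6
```

Call:
play_rows(commands=[{"jaw": 30,"slide": [0.25,-0.7,0],"turn": [0,0,0]},{"jaw": 30,"slide": [0.25,-0.8,0],"turn": [0,0,0]},{"jaw": 30,"slide": [0.25,-0.8,0],"turn": [0,0,0]},{"jaw": 30,"slide": [0.25,-0.8,0],"turn": [0,0,0]},{"jaw": 30,"slide": [0.25,-0.8,0],"turn": [0,0,0]},{"jaw": 30,"slide": [0.25,-0.8,0],"turn": [0,0,0]},{"jaw": 30,"slide": [0.25,-0.8,0],"turn": [0,0,0]},{"jaw": 30,"slide": [0.25,-0.8,0],"turn": [0,0,0]},{"jaw": 30,"slide": [0.25,-0.8,0],"turn": [0,0,0]},{"jaw": 30,"slide": [0.25,-0.8,0],"turn": [0,0,0]}])

```text
time_s: 6.08
position: [0.4782, -0.1463, 0.1243]
tool_rot: [0.0, -0.096, 0.995, -0.0]
wrist_force: [1.3, 0.2, -1.2]
grip_width: 0.427
gripper_force: 40.6
```

Call:
play_rows(commands=[{"jaw": 30,"slide": [0.1,-0.7,0],"turn": [0,0,0]},{"jaw": 30,"slide": [0.0,-0.3,0],"turn": [0,0,0]},{"jaw": 30,"slide": [0,0,0],"turn": [0,0,0]},{"jaw": 30,"slide": [0,0,0],"turn": [0,0,0]},{"jaw": 30,"slide": [0,0,0],"turn": [0,0,0]},{"jaw": 30,"slide": [0,0,0],"turn": [0,0,0]},{"jaw": 30,"slide": [0,0,0],"turn": [0,0,0]},{"jaw": 30,"slide": [0,0,0],"turn": [0,0,0]},{"jaw": 30,"slide": [0,0,0],"turn": [0,0,0]},{"jaw": 30,"slide": [0,0,0],"turn": [0,0,0]}])

```text
time_s: 6.92
position: [0.4819, -0.1742, 0.1242]
tool_rot: [0.0, -0.098, 0.995, 0.0]
wrist_force: [0.3, 0.9, -1.3]
grip_width: 0.431
gripper_force: 40.6
```

Run:
```python
from h import *
go(.48,-.17,.10,101.2)
pos,R=tool(); im,d=cams.read_camera('wrist'); cv2.imwrite('pics/w4.png',im); W=wcloud(d,pos,R); np.savez('w4.npz',im=im,W=W)
hsv=cv2.cvtColor(im,cv2.COLOR_BGR2HSV)
for c,lo,hi in [('blue',(105,120,60),(130,255,255)),('red',(0,170,60),(6,255,255)),('yel',(25,150,80),(33,255,255))]:
    m=cv2.inRange(hsv,lo,hi); m&=((np.abs(W[...,2]-.01)<.006)*255).astype(np.uint8)
    P=W[m>0]; (q),(a,b),ang=cv2.minAreaRect((P[:,:2]*1000).astype(np.float32)); print(c,len(P),np.round(q,1),round(a,1),round(b,1),round(ang%90,1),P[:,2].mean().round(4))
```

```text
pos [ 0.4819 -0.1742  0.1242] yaw 101.23 tilt 0.01 slide [0.033 0.151 0.807] turn z 0.006
blue 3173 [ 480.8 -161.6] 61.0 59.7 10.3 0.0093
red 3098 [ 494.5 -236.3] 59.8 61.1 11.3 0.0094
yel 3287 [ 507.9 -310.7] 60.3 61.3 10.4 0.0094
```

View pics/w4.png

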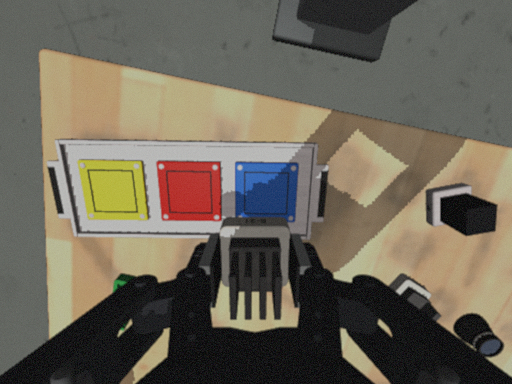

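Call:
play_rows(commands=[{"jaw": 30,"slide": [-0.046,0.21,0],"turn": [0,0,0]},{"jaw": 30,"slide": [0,0.21,0],"turn": [0,0,0.19]},{"jaw": 30,"slide": [0,0,0.4],"turn": [0,0,0]},{"jaw": 30,"slide": [0,0,0.6],"turn": [0,0,0]},{"jaw": 30,"slide": [0,0,0.7],"turn": [0,0,0]},{"jaw": 30,"slide": [0,0,0.7],"turn": [0,0,0]},{"jaw": 30,"slide": [0,0,0.6],"turn": [0,0,0]},{"jaw": 30,"slide": [0,0,0.4],"turn": [0,0,0]},{"jaw": 30,"slide": [0,0,0],"turn": [0,0,0]},{"jaw": 30,"slide": [0,0,0],"turn": [0,0,0]}])

```text
time_s: 7.8
position: [0.4805, -0.1616, 0.0219]
tool_rot: [-0.001, -0.089, 0.996, 0.0]
wrist_force: [0.3, -0.4, -1.2]
grip_width: 0.434
gripper_force: 40.6
```

Run:
```python
from h import *
go(.4808,-.1615,.012,100.3)
im,d=cams.read_camera('wrist'); cv2.imwrite('pics/w5.png',cv2.resize(im[150:384,130:380],None,fx=2.4,fy=2.4))
```

```text
pos [ 0.4805 -0.1616  0.0219] yaw 100.25 tilt 0.07 slide [-0.01   0.002  0.33 ] turn z -0.009
```

View pics/w5.png

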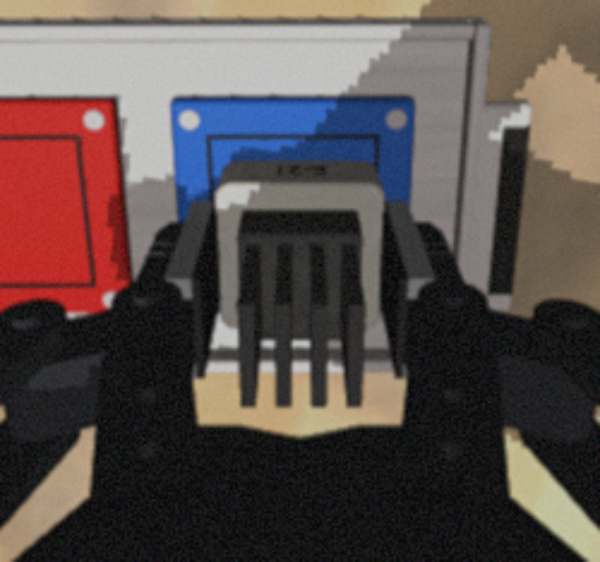

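The finned electrode is centred over the blue plate: the plate spans columns 172-413 and the holder 216-383. I'll set it down.

Call:
play_rows(commands=[{"jaw": 30,"slide": [0,0,0.12],"turn": [0,0,0]},{"jaw": 30,"slide": [0,0,0.1],"turn": [0,0,0]},{"jaw": 30,"slide": [0,0,0.1],"turn": [0,0,0]},{"jaw": 30,"slide": [0,0,0.03],"turn": [0,0,0]},{"jaw": 30,"slide": [0,0,0],"turn": [0,0,0]},{"jaw": 38,"slide": [0,0,0],"turn": [0,0,0]},{"jaw": 40,"slide": [0,0,0],"turn": [0,0,0]},{"jaw": 46,"slide": [0,0,0],"turn": [0,0,0]},{"jaw": 54,"slide": [0,0,0],"turn": [0,0,0]},{"jaw": 56,"slide": [0,0,0],"turn": [0,0,0]}])

```text
time_s: 8.68
position: [0.4807, -0.162, 0.0116]
tool_rot: [0.0, -0.089, 0.996, 0.0]
wrist_force: [-0.7, 0.9, -0.1]
grip_width: 0.649
gripper_force: 0.0
```

Call:
play_rows(commands=[{"jaw": 56,"slide": [0,0,-0.1],"turn": [0,0,0]},{"jaw": 56,"slide": [0,0,-0.3],"turn": [0,0,0]},{"jaw": 56,"slide": [0,0,-0.5],"turn": [0,0,0]},{"jaw": 56,"slide": [0,0,-0.7],"turn": [0,0,0]},{"jaw": 56,"slide": [0,0,-0.7],"turn": [0,0,0]},{"jaw": 56,"slide": [0,0,-0.7],"turn": [0,0,0]},{"jaw": 62,"slide": [0,0,-0.6],"turn": [0,0,0]},{"jaw": 62,"slide": [0,0,-0.4],"turn": [0,0,0]},{"jaw": 62,"slide": [0,0,0],"turn": [0,0,0]},{"jaw": 62,"slide": [0,0,0],"turn": [0,0,0]}])

```text
time_s: 9.52
position: [0.481, -0.1621, 0.1326]
tool_rot: [0.001, -0.089, 0.996, -0.0]
wrist_force: [-0.3, -0.1, -0.5]
grip_width: 0.735
gripper_force: 0.0
```

```bash
cat >> h.py <<'E'
def plate(im,W,c):
    lo,hi={'blue':((105,120,60),(130,255,255)),'red':((0,170,60),(6,255,255)),'yel':((25,150,80),(33,255,255))}[c]
    m=cv2.inRange(cv2.cvtColor(im,cv2.COLOR_BGR2HSV),lo,hi); m&=((np.abs(W[...,2]-.01)<.006)*255).astype(np.uint8)
    P=W[m>0]; q,s,ang=cv2.minAreaRect((P[:,:2]*1000).astype(np.float32)); return len(P),np.round(q,1),np.round(s,1),round(ang%90,1)
E
python3 - <<'E'
from h import *
pos,R=tool(); im,d=cams.read_camera('wrist'); W=wcloud(d,pos,R)
print(plate(im,W,'blue'),holder(W,(.481,-.1615),.01))
go(.507,.130,.12,113.8)
go(.5715,.1895,.12,113.8)
E
```

```text
(1587, array([ 480.6, -161.7]), array([60.9, 60.6]), 10.7) (array([ 481.1, -160.7]), 38.0, 37.9, 10.6, 630, np.float64(0.0233))
pos [ 0.4804 -0.1618  0.1316] yaw 100.25 tilt 0.01 slide [-2.605  9.414  0.389] turn z -2.71
pos [ 0.4804 -0.1618  0.1316] yaw 100.25 tilt 0.01 slide [-5.074 10.983  0.389] turn z -2.71
```

Call:
play_rows(commands=[{"jaw": 62,"slide": [-0.1,0.3,0],"turn": [0,0,0]},{"jaw": 62,"slide": [-0.3,0.7,0],"turn": [0,0,0]},{"jaw": 62,"slide": [-0.35,0.8,0],"turn": [0,0,0]},{"jaw": 62,"slide": [-0.35,0.8,0],"turn": [0,0,0]},{"jaw": 62,"slide": [-0.35,0.8,0],"turn": [0,0,0]},{"jaw": 62,"slide": [-0.35,0.8,0],"turn": [0,0,0]},{"jaw": 62,"slide": [-0.35,0.8,0],"turn": [0,0,0]},{"jaw": 62,"slide": [-0.35,0.8,0],"turn": [0,0,0]},{"jaw": 62,"slide": [-0.35,0.8,0],"turn": [0,0,0]},{"jaw": 62,"slide": [-0.35,0.8,0],"turn": [0,0,0]}])

```text
time_s: 10.4
position: [0.5349, 0.0755, 0.1305]
tool_rot: [-0.001, -0.089, 0.996, 0.0]
wrist_force: [0.4, 0.2, 0.3]
grip_width: 0.725
gripper_force: 0.0
```

Call:
play_rows(commands=[{"jaw": 62,"slide": [-0.35,0.8,0],"turn": [0,0,0]},{"jaw": 62,"slide": [-0.35,0.8,0],"turn": [0,0,0]},{"jaw": 62,"slide": [-0.35,0.8,0],"turn": [0,0,0]},{"jaw": 62,"slide": [-0.35,0.7,0],"turn": [0,0,0]},{"jaw": 62,"slide": [-0.47,0.48,0],"turn": [0,0,0]},{"jaw": 62,"slide": [0,0,0.2],"turn": [0,0,-0.9]},{"jaw": 62,"slide": [0,0,0.2],"turn": [0,0,-0.9]},{"jaw": 62,"slide": [0,0,0.2],"turn": [0,0,-0.9]},{"jaw": 62,"slide": [0,0,0],"turn": [0,0,0]},{"jaw": 62,"slide": [0,0,0],"turn": [0,0,0]}])

```text
time_s: 11.23
position: [0.5708, 0.1896, 0.1124]
tool_rot: [-0.001, -0.205, 0.979, -0.0]
wrist_force: [0.1, -0.2, -0.4]
grip_width: 0.73
gripper_force: 0.0
```

Run:
```python
from h import *
pos,R=tool(); im,d=cams.read_camera('wrist'); W=wcloud(d,pos,R)
h=holder(W,(.5715,.1895)); print(h)
go(*(h[0]/1000),.001,h[3]+90)
cv2.imwrite('pics/w6.png',im)
```

```text
(array([571.5, 189.6]), 37.6, 37.8, 22.5, 693, np.float64(0.0132))
pos [0.5713 0.1895 0.1131] yaw 113.65 tilt 0.08 slide [-1.300e-02 -1.000e-03  3.736e+00] turn z 0.23
```

View pics/w6.png

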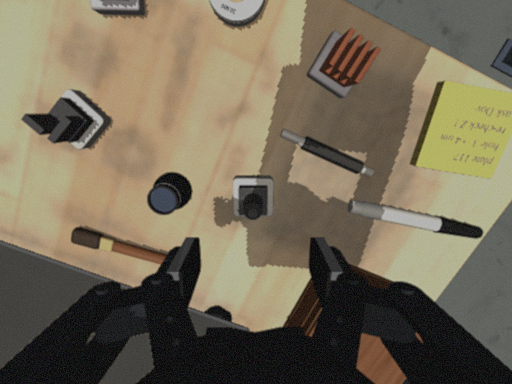

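Run:
```python
from h import *
pos,R=tool(); M=R.as_matrix(); s=cloud('scene',np.load('scene0.npy')); z=np.load('w1.npz')['W']
for n,W in (('scene',s),('w',z)):
    L=(W.reshape(-1,3)-[.5715,.1895,0])@M[:,:2]; Z=W.reshape(-1,3)[:,2]
    m=(Z>.008)&(Z<.3)&(np.abs(L[:,0])<.09)&(np.abs(L[:,1])<.09)&((np.abs(L)>.03).any(1))
    for a in np.unique((L[m]//.015),axis=0):
        k=m&((L//.015)==a).all(1)
        if k.sum()>3 and (abs(a[0])<5): print(n,(a*15).astype(int),k.sum(),Z[k].max().round(3))
```

```text
scene [-15 -90] 18 0.034
scene [-15 -75] 7 0.035
scene [  0 -90] 28 0.034
scene [  0 -75] 27 0.035
scene [ 15 -90] 42 0.035
scene [ 15 -75] 12 0.035
scene [30 60] 13 0.013
scene [30 75] 14 0.013
scene [45 15] 4 0.01
scene [45 30] 8 0.013
scene [45 45] 15 0.013
scene [45 60] 7 0.012
w [-15 -90] 74 0.034
w [-15 -75] 48 0.035
w [  0 -90] 112 0.034
w [  0 -75] 169 0.034
w [ 15 -90] 95 0.034
w [ 15 -75] 53 0.033
w [15 75] 11 0.012
w [30 45] 22 0.012
w [30 60] 72 0.012
w [30 75] 85 0.012
w [45 15] 9 0.011
w [45 30] 40 0.011
w [45 45] 66 0.012
w [45 60] 19 0.012
w [ 60 -60] 13 0.048
w [ 60 -45] 21 0.015
w [60 15] 13 0.277
w [60 30] 726 0.284
w [60 45] 401 0.281
```

Call:
play_rows(commands=[{"jaw": 58,"slide": [0,0,0.5],"turn": [0,0,0.1]},{"jaw": 58,"slide": [0,0,0.6],"turn": [0,0,0]},{"jaw": 58,"slide": [0,0,0.6],"turn": [0,0,0]},{"jaw": 58,"slide": [0,0,0.6],"turn": [0,0,0]},{"jaw": 58,"slide": [0,0,0.6],"turn": [0,0,0]},{"jaw": 58,"slide": [0,0,0.5],"turn": [0,0,0]},{"jaw": 58,"slide": [0,0,0.32],"turn": [0,0,0]},{"jaw": 58,"slide": [0,0,0],"turn": [0,0,0]},{"jaw": 50,"slide": [0,0,0],"turn": [0,0,0]},{"jaw": 44,"slide": [0,0,0],"turn": [0,0,0]}])

```text
time_s: 12.12
position: [0.5726, 0.1895, 0.0031]
tool_rot: [0.001, -0.201, 0.98, 0.0]
wrist_force: [-0.2, -0.0, -0.3]
grip_width: 0.515
gripper_force: 0.0
```

Call:
play_rows(commands=[{"jaw": 40,"slide": [0,0,0],"turn": [0,0,0]},{"jaw": 38,"slide": [0,0,0],"turn": [0,0,0]},{"jaw": 34,"slide": [0,0,0],"turn": [0,0,0]},{"jaw": 30,"slide": [0,0,0],"turn": [0,0,0]},{"jaw": 30,"slide": [0,0,0],"turn": [0,0,0]},{"jaw": 30,"slide": [0,0,0],"turn": [0,0,0]},{"jaw": 30,"slide": [0,0,-0.2],"turn": [0,0,0]},{"jaw": 30,"slide": [0,0,-0.4],"turn": [0,0,0]},{"jaw": 30,"slide": [0,0,-0.6],"turn": [0,0,0]},{"jaw": 30,"slide": [0,0,-0.7],"turn": [0,0,0]}])

```text
time_s: 12.95
position: [0.5704, 0.189, 0.0587]
tool_rot: [-0.002, -0.201, 0.98, 0.0]
wrist_force: [0.9, -0.3, -2.0]
grip_width: 0.432
gripper_force: 40.4
```

Call:
play_rows(commands=[{"jaw": 30,"slide": [0,0,-0.7],"turn": [0,0,0.6]},{"jaw": 30,"slide": [0,0,-0.6],"turn": [0,0,0.7]},{"jaw": 30,"slide": [0,0,-0.4],"turn": [0,0,0.7]},{"jaw": 30,"slide": [0,0,-0.2],"turn": [0,0,0.6]},{"jaw": 30,"slide": [0,0,0],"turn": [0,0,0]},{"jaw": 30,"slide": [0,0,0],"turn": [0,0,0]},{"jaw": 30,"slide": [0,0,0],"turn": [0,0,0]},{"jaw": 30,"slide": [0,0,0],"turn": [0,0,0]},{"jaw": 30,"slide": [0,0,0],"turn": [0,0,0]},{"jaw": 30,"slide": [0,0,0],"turn": [0,0,0]}])

```text
time_s: 13.78
position: [0.5715, 0.1892, 0.1155]
tool_rot: [-0.001, -0.089, 0.996, -0.0]
wrist_force: [0.2, -0.5, -1.9]
grip_width: 0.43
gripper_force: 40.4
```

Run:
```python
from h import *
go(.4944,-.2362,.12,100.3); print(manip.read_state()['grip_width']*85.4)
```

```text
pos [0.5715 0.1892 0.1155] yaw 100.27 tilt 0.06 slide [  5.057 -13.494  -0.144] turn z -0.006
36.699260472656306
```

Call:
play_rows(commands=[{"jaw": 30,"slide": [0.15,-0.4,0],"turn": [0,0,0]},{"jaw": 30,"slide": [0.3,-0.8,0],"turn": [0,0,0]},{"jaw": 30,"slide": [0.3,-0.8,0],"turn": [0,0,0]},{"jaw": 30,"slide": [0.3,-0.8,0],"turn": [0,0,0]},{"jaw": 30,"slide": [0.3,-0.8,0],"turn": [0,0,0]},{"jaw": 30,"slide": [0.3,-0.8,0],"turn": [0,0,0]},{"jaw": 30,"slide": [0.3,-0.8,0],"turn": [0,0,0]},{"jaw": 30,"slide": [0.3,-0.8,0],"turn": [0,0,0]},{"jaw": 30,"slide": [0.3,-0.8,0],"turn": [0,0,0]},{"jaw": 30,"slide": [0.3,-0.8,0],"turn": [0,0,0]}])

```text
time_s: 14.62
position: [0.5272, -0.0523, 0.1161]
tool_rot: [-0.0, -0.089, 0.996, -0.0]
wrist_force: [0.6, -0.2, -1.8]
grip_width: 0.433
gripper_force: 40.4
```

Call:
play_rows(commands=[{"jaw": 30,"slide": [0.3,-0.8,0],"turn": [0,0,0]},{"jaw": 30,"slide": [0.3,-0.8,0],"turn": [0,0,0]},{"jaw": 30,"slide": [0.3,-0.8,0],"turn": [0,0,0]},{"jaw": 30,"slide": [0.3,-0.8,0],"turn": [0,0,0]},{"jaw": 30,"slide": [0.3,-0.8,0],"turn": [0,0,0]},{"jaw": 30,"slide": [0.3,-0.8,0],"turn": [0,0,0]},{"jaw": 30,"slide": [0.26,-0.7,0],"turn": [0,0,0]},{"jaw": 30,"slide": [0.1,-0.4,0],"turn": [0,0,0]},{"jaw": 30,"slide": [0,0,0],"turn": [0,0,0]},{"jaw": 30,"slide": [0,0,0],"turn": [0,0,0]}])

```text
time_s: 15.45
position: [0.4955, -0.2363, 0.116]
tool_rot: [-0.0, -0.089, 0.996, 0.0]
wrist_force: [0.7, -0.2, -1.5]
grip_width: 0.43
gripper_force: 40.5
```

Run:
```python
from h import *
pos,R=tool(); im,d=cams.read_camera('wrist'); W=wcloud(d,pos,R)
for c in ('blue','red','yel'): print(plate(im,W,c))
go(.4944,-.2362,.012,100.3)
```

```text
(1636, array([ 480.7, -162. ]), array([60.9, 61.2]), 10.4)
(2645, array([ 490.3, -237.2]), array([51.9, 59.7]), 10.3)
(3302, array([ 507.7, -310.7]), array([60.4, 60.7]), 10.4)
pos [ 0.4956 -0.2356  0.1159] yaw 100.23 tilt 0.06 slide [ 0.042 -0.016  3.465] turn z -0.015
```

Call:
play_rows(commands=[{"jaw": 30,"slide": [0.04,-0.02,0.3],"turn": [0,0,0]},{"jaw": 30,"slide": [0,0,0.6],"turn": [0,0,0]},{"jaw": 30,"slide": [0,0,0.7],"turn": [0,0,0]},{"jaw": 30,"slide": [0,0,0.6],"turn": [0,0,0]},{"jaw": 30,"slide": [0,0,0.5],"turn": [0,0,0]},{"jaw": 30,"slide": [0,0,0.3],"turn": [0,0,0]},{"jaw": 30,"slide": [0,0,0.15],"turn": [0,0,0]},{"jaw": 30,"slide": [0,0,0],"turn": [0,0,0]},{"jaw": 30,"slide": [0,0,0],"turn": [0,0,0]},{"jaw": 30,"slide": [0,0,0],"turn": [0,0,0]}])

```text
time_s: 16.33
position: [0.4956, -0.237, 0.0224]
tool_rot: [0.001, -0.089, 0.996, -0.0]
wrist_force: [-0.4, -0.3, -1.5]
grip_width: 0.431
gripper_force: 40.4
```

Call:
play_rows(commands=[{"jaw": 30,"slide": [0,0,0.1],"turn": [0,0,0]},{"jaw": 30,"slide": [0,0,0.1],"turn": [0,0,0]},{"jaw": 30,"slide": [0,0,0.1],"turn": [0,0,0]},{"jaw": 30,"slide": [0,0,0.03],"turn": [0,0,0]},{"jaw": 30,"slide": [0,0,0],"turn": [0,0,0]},{"jaw": 38,"slide": [0,0,0],"turn": [0,0,0]},{"jaw": 40,"slide": [0,0,0],"turn": [0,0,0]},{"jaw": 46,"slide": [0,0,0],"turn": [0,0,0]},{"jaw": 54,"slide": [0,0,0],"turn": [0,0,0]},{"jaw": 54,"slide": [0,0,0],"turn": [0,0,0]}])

```text
time_s: 17.17
position: [0.4948, -0.2368, 0.0114]
tool_rot: [-0.0, -0.089, 0.996, 0.0]
wrist_force: [0.4, 0.7, 0.2]
grip_width: 0.63
gripper_force: 0.0
```

Call:
play_rows(commands=[{"jaw": 54,"slide": [0,0,-0.1],"turn": [0,0,0]},{"jaw": 54,"slide": [0,0,-0.3],"turn": [0,0,0]},{"jaw": 54,"slide": [0,0,-0.5],"turn": [0,0,0]},{"jaw": 54,"slide": [0,0,-0.7],"turn": [0,0,0]},{"jaw": 54,"slide": [0,0,-0.7],"turn": [0,0,0]},{"jaw": 54,"slide": [0,0,-0.7],"turn": [0,0,0]},{"jaw": 62,"slide": [0,0,-0.6],"turn": [0,0,0]},{"jaw": 62,"slide": [0,0,-0.4],"turn": [0,0,0]},{"jaw": 62,"slide": [0,0,0],"turn": [0,0,0]},{"jaw": 62,"slide": [0,0,0],"turn": [0,0,0]}])

```text
time_s: 18.0
position: [0.4951, -0.237, 0.1326]
tool_rot: [0.001, -0.089, 0.996, -0.0]
wrist_force: [-0.4, 0.1, -0.9]
grip_width: 0.724
gripper_force: 0.0
```

Run:
```python
from h import *
pos,R=tool(); im,d=cams.read_camera('wrist'); W=wcloud(d,pos,R)
print(plate(im,W,'red'),holder(W,(.4944,-.2362),.01),holder(W,(.481,-.1615),.01))
go(.5687,.0204,.12,67.9)
```

```text
(1193, array([ 494.2, -236.4]), array([60.3, 59.8]), 10.4) (array([ 494., -236.]), 38.0, 37.9, 10.5, 645, np.float64(0.0234)) (array([ 481.4, -160.9]), 38.7, 38.0, 10.1, 570, np.float64(0.0234))
pos [ 0.4945 -0.2367  0.1316] yaw 100.25 tilt 0.02 slide [-3.958  7.993  0.387] turn z 6.47
```

Call:
play_rows(commands=[{"jaw": 62,"slide": [-0.2,0.4,0],"turn": [0,0,0]},{"jaw": 62,"slide": [-0.4,0.8,0],"turn": [0,0,0]},{"jaw": 62,"slide": [-0.4,0.8,0],"turn": [0,0,0]},{"jaw": 62,"slide": [-0.4,0.8,0],"turn": [0,0,0]},{"jaw": 62,"slide": [-0.4,0.8,0],"turn": [0,0,0]},{"jaw": 62,"slide": [-0.4,0.8,0],"turn": [0,0,0]},{"jaw": 62,"slide": [-0.4,0.8,0],"turn": [0,0,0]},{"jaw": 62,"slide": [-0.4,0.8,0],"turn": [0,0,0]},{"jaw": 62,"slide": [-0.4,0.8,0],"turn": [0,0,0]},{"jaw": 62,"slide": [-0.4,0.8,0],"turn": [0,0,0]}])

```text
time_s: 18.88
position: [0.5658, 0.0101, 0.1304]
tool_rot: [-0.001, -0.089, 0.996, 0.0]
wrist_force: [-0.9, 0.3, 0.5]
grip_width: 0.725
gripper_force: 0.0
```

Call:
play_rows(commands=[{"jaw": 62,"slide": [-0.16,0.4,0],"turn": [0,0,0]},{"jaw": 62,"slide": [0,0,0.1],"turn": [0,0,0.5]},{"jaw": 62,"slide": [0,0,0.2],"turn": [0,0,0.9]},{"jaw": 62,"slide": [0,0,0.2],"turn": [0,0,0.9]},{"jaw": 62,"slide": [0,0,0.1],"turn": [0,0,0.9]},{"jaw": 62,"slide": [0,0,0],"turn": [0,0,0.9]},{"jaw": 62,"slide": [0,0,0],"turn": [0,0,0.9]},{"jaw": 62,"slide": [0,0,0],"turn": [0,0,0.9]},{"jaw": 62,"slide": [0,0,0],"turn": [0,0,0.57]},{"jaw": 62,"slide": [0,0,0],"turn": [0,0,0]}])

```text
time_s: 19.72
position: [0.5682, 0.0205, 0.1128]
tool_rot: [-0.001, 0.192, 0.981, -0.0]
wrist_force: [0.6, 0.3, -0.2]
grip_width: 0.724
gripper_force: 0.0
```

Run:
```python
from h import *
pos,R=tool(); im,d=cams.read_camera('wrist'); W=wcloud(d,pos,R)
h=holder(W,(.5687,.0204)); print(h)
go(*(h[0]/1000),.001,h[3])
M=R.as_matrix(); z=np.load('w1.npz')['W'].reshape(-1,3); L=(z-[.5687,.0204,0])@M[:,:2]
m=(z[:,2]>.008)&(z[:,2]<.3)&(np.abs(L[:,0])<.02)&(np.abs(L[:,1])>.03)&(np.abs(L[:,1])<.08); print(m.sum(),L[m][:5],z[m][:5])
```

```text
(array([569.1,  20.2]), 38.0, 37.2, 67.8, 661, np.float64(0.0134))
pos [0.5684 0.0205 0.1129] yaw 67.96 tilt 0.1 slide [-3.300e-02  1.000e-03  3.731e+00] turn z 0.032
0 [] []
```

Clear all round, so I'll grasp the stepped one.

Call:
play_rows(commands=[{"jaw": 58,"slide": [-0.02,0,0.5],"turn": [0,0,0]},{"jaw": 58,"slide": [0,0,0.6],"turn": [0,0,0]},{"jaw": 58,"slide": [0,0,0.6],"turn": [0,0,0]},{"jaw": 58,"slide": [0,0,0.6],"turn": [0,0,0]},{"jaw": 58,"slide": [0,0,0.6],"turn": [0,0,0]},{"jaw": 58,"slide": [0,0,0.5],"turn": [0,0,0]},{"jaw": 58,"slide": [0,0,0.32],"turn": [0,0,0]},{"jaw": 58,"slide": [0,0,0],"turn": [0,0,0]},{"jaw": 50,"slide": [0,0,0],"turn": [0,0,0]},{"jaw": 44,"slide": [0,0,0],"turn": [0,0,0]}])

```text
time_s: 20.6
position: [0.5703, 0.0202, 0.0028]
tool_rot: [0.001, 0.192, 0.981, 0.0]
wrist_force: [0.4, 0.2, -0.0]
grip_width: 0.517
gripper_force: 0.0
```

Call:
play_rows(commands=[{"jaw": 40,"slide": [0,0,0],"turn": [0,0,0]},{"jaw": 38,"slide": [0,0,0],"turn": [0,0,0]},{"jaw": 34,"slide": [0,0,0],"turn": [0,0,0]},{"jaw": 30,"slide": [0,0,0],"turn": [0,0,0]},{"jaw": 30,"slide": [0,0,0],"turn": [0,0,0]},{"jaw": 30,"slide": [0,0,0],"turn": [0,0,0]},{"jaw": 30,"slide": [0,0,-0.2],"turn": [0,0,0]},{"jaw": 30,"slide": [0,0,-0.4],"turn": [0,0,0]},{"jaw": 30,"slide": [0,0,-0.6],"turn": [0,0,0]},{"jaw": 30,"slide": [0,0,-0.7],"turn": [0,0,0]}])

```text
time_s: 21.43
position: [0.5685, 0.0205, 0.0589]
tool_rot: [-0.001, 0.192, 0.981, -0.0]
wrist_force: [0.5, 0.8, -2.6]
grip_width: 0.427
gripper_force: 40.7
```

Call:
play_rows(commands=[{"jaw": 30,"slide": [0,0,-0.7],"turn": [0,0,-0.6]},{"jaw": 30,"slide": [0,0,-0.6],"turn": [0,0,-0.8]},{"jaw": 30,"slide": [0,0,-0.4],"turn": [0,0,-0.9]},{"jaw": 30,"slide": [0,0,-0.2],"turn": [0,0,-0.9]},{"jaw": 30,"slide": [0,0,0],"turn": [0,0,-0.9]},{"jaw": 30,"slide": [0,0,0],"turn": [0,0,-0.9]},{"jaw": 30,"slide": [0,0,0],"turn": [0,0,-0.9]},{"jaw": 30,"slide": [0,0,0],"turn": [0,0,-0.57]},{"jaw": 30,"slide": [0,0,0],"turn": [0,0,0]},{"jaw": 30,"slide": [0,0,0],"turn": [0,0,0]}])

```text
time_s: 22.27
position: [0.5694, 0.0204, 0.1161]
tool_rot: [-0.0, -0.089, 0.996, 0.0]
wrist_force: [-0.1, 0.1, -2.0]
grip_width: 0.43
gripper_force: 40.7
```

Run:
```python
from h import *
go(.508,-.3109,.12,100.3); print(manip.read_state()['grip_width']*85.4)
```

```text
pos [0.5694 0.0204 0.1161] yaw 100.17 tilt 0.03 slide [  3.963 -10.509  -0.134] turn z -0.027
36.69169564542019
```

Call:
play_rows(commands=[{"jaw": 30,"slide": [0.15,-0.4,0],"turn": [0,0,0]},{"jaw": 30,"slide": [0.3,-0.8,0],"turn": [0,0,0]},{"jaw": 30,"slide": [0.3,-0.8,0],"turn": [0,0,0]},{"jaw": 30,"slide": [0.3,-0.8,0],"turn": [0,0,0]},{"jaw": 30,"slide": [0.3,-0.8,0],"turn": [0,0,0]},{"jaw": 30,"slide": [0.3,-0.8,0],"turn": [0,0,0]},{"jaw": 30,"slide": [0.3,-0.8,0],"turn": [0,0,0]},{"jaw": 30,"slide": [0.3,-0.8,0],"turn": [0,0,0]},{"jaw": 30,"slide": [0.3,-0.8,0],"turn": [0,0,0]},{"jaw": 30,"slide": [0.3,-0.8,0],"turn": [0,0,0]}])

```text
time_s: 23.1
position: [0.5252, -0.2211, 0.1161]
tool_rot: [-0.0, -0.089, 0.996, 0.0]
wrist_force: [-0.3, -0.0, -1.7]
grip_width: 0.434
gripper_force: 40.7
```

Call:
play_rows(commands=[{"jaw": 30,"slide": [0.3,-0.8,0],"turn": [0,0,0]},{"jaw": 30,"slide": [0.3,-0.8,0],"turn": [0,0,0]},{"jaw": 30,"slide": [0.3,-0.8,0],"turn": [0,0,0]},{"jaw": 30,"slide": [0.21,-0.51,0],"turn": [0,0,0]},{"jaw": 30,"slide": [0,0,0],"turn": [0,0,0]},{"jaw": 30,"slide": [0,0,0],"turn": [0,0,0]},{"jaw": 30,"slide": [0,0,0],"turn": [0,0,0]},{"jaw": 30,"slide": [0,0,0],"turn": [0,0,0]},{"jaw": 30,"slide": [0,0,0],"turn": [0,0,0]},{"jaw": 30,"slide": [0,0,0],"turn": [0,0,0]}])

```text
time_s: 23.93
position: [0.509, -0.3103, 0.1161]
tool_rot: [0.0, -0.09, 0.996, 0.0]
wrist_force: [0.1, -0.1, -1.6]
grip_width: 0.431
gripper_force: 40.7
```

Run:
```python
from h import *
for i in range(3): go(.508,-.3109,.012,100.3); cams.read_camera('wrist')
```

```text
pos [ 0.509  -0.3103  0.1161] yaw 100.31 tilt 0.01 slide [ 0.037 -0.013  3.472] turn z 0.003
pos [ 0.509  -0.3104  0.1161] yaw 100.31 tilt 0.01 slide [ 0.036 -0.009  3.471] turn z 0.002
pos [ 0.509  -0.3106  0.1162] yaw 100.3 tilt 0.01 slide [ 0.036 -0.004  3.472] turn z 0.0
```

Call:
play_rows(commands=[{"jaw": 30,"slide": [0.03,-0.01,0.3],"turn": [0,0,0]},{"jaw": 30,"slide": [0,0,0.6],"turn": [0,0,0]},{"jaw": 30,"slide": [0,0,0.7],"turn": [0,0,0]},{"jaw": 30,"slide": [0,0,0.6],"turn": [0,0,0]},{"jaw": 30,"slide": [0,0,0.5],"turn": [0,0,0]},{"jaw": 30,"slide": [0,0,0.3],"turn": [0,0,0]},{"jaw": 30,"slide": [0,0,0.15],"turn": [0,0,0]},{"jaw": 30,"slide": [0,0,0],"turn": [0,0,0]},{"jaw": 30,"slide": [0,0,0],"turn": [0,0,0]},{"jaw": 30,"slide": [0,0,0],"turn": [0,0,0]}])

```text
time_s: 24.92
position: [0.5087, -0.3121, 0.0225]
tool_rot: [0.001, -0.089, 0.996, -0.001]
wrist_force: [0.6, -0.4, -1.4]
grip_width: 0.432
gripper_force: 40.7
```

Call:
play_rows(commands=[{"jaw": 30,"slide": [0,0,0.1],"turn": [0,0,0]},{"jaw": 30,"slide": [0,0,0.1],"turn": [0,0,0]},{"jaw": 30,"slide": [0,0,0.1],"turn": [0,0,0]},{"jaw": 30,"slide": [0,0,0.03],"turn": [0,0,0]},{"jaw": 30,"slide": [0,0,0],"turn": [0,0,0]},{"jaw": 38,"slide": [0,0,0],"turn": [0,0,0]},{"jaw": 40,"slide": [0,0,0],"turn": [0,0,0]},{"jaw": 46,"slide": [0,0,0],"turn": [0,0,0]},{"jaw": 54,"slide": [0,0,0],"turn": [0,0,0]},{"jaw": 54,"slide": [0,0,0],"turn": [0,0,0]}])

```text
time_s: 25.75
position: [0.508, -0.3116, 0.0115]
tool_rot: [-0.0, -0.089, 0.996, 0.0]
wrist_force: [0.0, 0.1, 0.1]
grip_width: 0.628
gripper_force: 0.0
```

Call:
play_rows(commands=[{"jaw": 54,"slide": [0,0,-0.1],"turn": [0,0,0]},{"jaw": 54,"slide": [0,0,-0.3],"turn": [0,0,0]},{"jaw": 54,"slide": [0,0,-0.5],"turn": [0,0,0]},{"jaw": 54,"slide": [0,0,-0.7],"turn": [0,0,0]},{"jaw": 54,"slide": [0,0,-0.7],"turn": [0,0,0]},{"jaw": 54,"slide": [0,0,-0.7],"turn": [0,0,0]},{"jaw": 54,"slide": [0,0,-0.6],"turn": [0,0,0]},{"jaw": 54,"slide": [0,0,-0.4],"turn": [0,0,0]},{"jaw": 54,"slide": [0,0,0],"turn": [0,0,0]},{"jaw": 54,"slide": [0,0,0],"turn": [0,0,0]}])

```text
time_s: 26.58
position: [0.5083, -0.3118, 0.1327]
tool_rot: [0.001, -0.089, 0.996, -0.001]
wrist_force: [-1.5, -0.0, -0.3]
grip_width: 0.63
gripper_force: 0.0
```

Run:
```python
from h import *
pos,R=tool(); im,d=cams.read_camera('wrist'); W=wcloud(d,pos,R)
print(plate(im,W,'yel'))
for c in ((.508,-.311),(.4944,-.2362),(.481,-.1615)): print(holder(W,c,.01))
cv2.imwrite('pics/w7.png',im); im,d=cams.read_camera('scene'); cv2.imwrite('pics/s7.png',im)
```

```text
(1028, array([ 508. , -311.3]), array([60.3, 60.3]), 9.6)
(array([ 508.3, -310.5]), 38.4, 38.0, 10.7, 609, np.float64(0.0234))
(array([ 493.9, -236.1]), 37.8, 38.0, 10.4, 597, np.float64(0.0233))
(array([ 481.2, -161.1]), 37.9, 38.8, 10.0, 644, np.float64(0.0233))
```

View pics/w7.png

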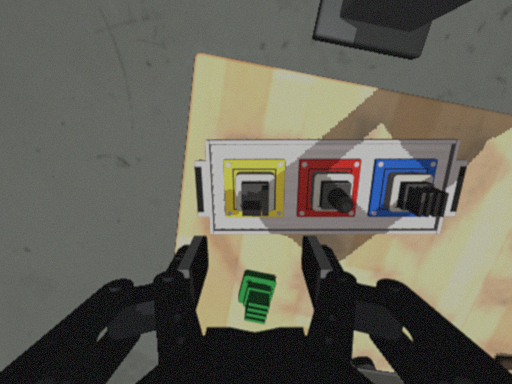

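View pics/s7.png

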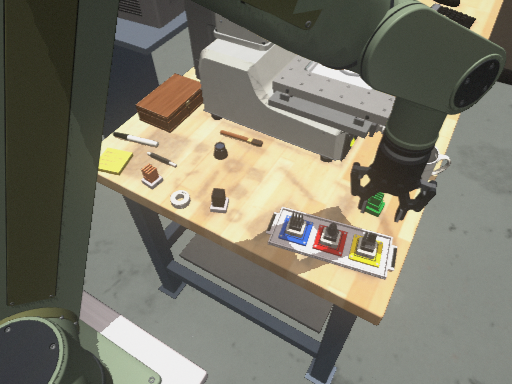

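All three stand upright on their plates: stepped on yellow at (255,190), pin on red at (330,188) and finned on blue at (403,188) in the wrist view. The copper electrode, the blank and the green look-alike haven't been touched, and the gripper is clear of everything.

```bash
python3 -c "
from workcell import manip
print(manip.job_done())"
```

```text
the job is handed in; nothing more can be done
None
```

The job is handed in at about 27 s: the finned electrode is on blue, the round-pin one on red and the stepped one on yellow, all upright and within about 1 mm of the plate centres, with the copper electrode, the graphite blank and the green look-alike left where they were.

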